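Refit the stage plate of a microscope stand

TASK

The microscope stand has been cleaned and its round white stage plate must go back into the round recess of the base. First lift out the foil-capped jar that somebody parked in the recess and set it down gently, upright, on the bench, and swing the spring clip that lies across the recess outward so that both clips are clear of the opening. Then slide the plate over the base, without lifting it off, until it drops into the recess and lies flush; leave the Petri dish, the beaker and the tweezers where they are.

Things in the scene. Friction and masses are not known exactly. Their poses are not given: they have to be found in the camera images.
- recess (a point): Centre of the round stage recess, level with the top of the microscope stand's base. Axes: z up, x to the rear (column), y to the left seen from the robot. The stand is fixed; its grey base is a slab 30 mm high, spanning x -125 to +205 and y -170 to +170 mm in this frame. The recess is 99 mm in diameter, 6 mm deep, with a flat floor (24 mm above the bench) and a 1 mm chamfer.
- column_foot (a point): Foot of the steel column on top of the base, at x +170, y 0 mm in the recess frame. The column is 32 mm in diameter (flange 60 mm) and reaches 320 mm above the bench; its focus block with an empty ring is turned to the rear left, 200 mm and more above the bench.
- free_bench (a point): Middle of the strip of bare bench (height 0) along the right-hand side of the base, at x -10, y -230 mm in the recess frame; the strip is 120 mm wide (y -170 to -290) and 200 mm long (x -110 to +90).
- plate_center (a point): Centre of the stage plate: a loose white plastic disc 95 mm in diameter and 6 mm thick, about 60 g, lying flat on the base to the left or to the right of the recess. The point is half-way up its thickness (3 mm above the surface it lies on). Too wide to grasp.
- jar_center (a point): Centre of the glass jar with an aluminium-foil cap that stands in the recess: 45 mm in diameter, 78 mm high, about 130 g; the point is on its axis, half-way up (39 mm above its foot).
- clip_left (a joint): Swing of the left stage clip about its upright screw, rad: 0 = the strip points straight to the front (-x of the recess frame), growing as its tip swings outward to the left (+y) and then to the rear; range -0.4 to 2.2. It starts across the recess (below 0); it no longer overlaps the opening from 0.3 on. It stays where it is left (a push of about 0.6 N at the tip moves it).
- clip_left_screw (a point): On the axis of the left clip's screw, 8 mm above the top of the base. The screw is at x +58, y +40 mm in the recess frame; its head is 13 mm in diameter and 16 mm high.
- clip_left_tip (a point): Upturned free end of the left stage clip, 55 mm from the screw axis, 8 mm above the top of the base. The clip is a bent steel strip 8 mm wide and 61 mm long, which lies between 0.5 and 15 mm above the top of the base, lowest 47 mm from the screw.
- clip_right (a joint): Swing of the right stage clip, the mirror image of the left one (screw at x +58, y -40 mm; growing as its tip swings outward to the right and then to the rear). It starts swung out, between 1.5 and 2.0.
- dish: Bystander: closed clear Petri dish, 60 mm in diameter, 15 mm high, on the base on the other side of the recess from the plate; origin at the centre of its underside.
- beaker: Bystander: glass beaker, 52 mm in diameter, 68 mm high, on the bench to the left of the stand; origin at the centre of its underside.
- tweezers: Bystander: steel tweezers 115 mm long, 9 mm high, on the bench to the left of the stand; origin under their middle, lying along their x axis.
Mind the look-alikes: they are no part of the job. What is meant by the part that bears plate_center is not blue or red, and is the smaller of those in its own colour.

How it is judged:
By the outcome, as a careful person would: the job done as asked, in the order asked, and still so for the second after the job is handed in, with the robot touching nothing.
It also fails if it takes over 72 s, if anything falls off the work surface, if the arm or the gripper's body presses on something with over 40 N, if the wrist force passes 120 N, or if a joint passes its speed limit or range.

ROBOT

A 6-joint arm with a two-finger parallel gripper is mounted at the origin on the work surface. World frame = base frame: x ahead of the robot, y to its left, z up, the work surface at z = 0. Lengths are in m, angles in rad, forces in N, time in s.
With the tool pointing down it reaches from about 0.3 to 0.875 m from the base axis. Payload 6.4 kg.
Tool frame: the origin (TCP) lies between the finger pads; the fingertips stand tip_extent ahead of it and the grasp point (between the pads) lies 5 mm behind it (tip_extent is the distance from the TCP to the fingertips, in m); z points along the fingers, y is the direction in which the jaws open and shut (so a half turn about z gives the same grasp; the last joint's range is limited). The gripper opens to 85 mm and grips with 20 to 120 N. Pads are 22 mm wide; open, the fingers measure 114 mm over their backs; the gripper's body (76 mm by 85 mm) begins 54 mm behind the grasp point. The pads swing forward as they close: fully open they stand 13 mm farther back than shut.
Start: joints at [1.025, 0.181, 1.607, -0, 1.354, -0.206], TCP at [0.192, 0.542, 0.245] pointing down, gripper open.
Joint ranges: [-2.99, 2.99], [-0.89, 2.07], [0.3, 2.58], [-1.14, 4.28], [0, 2.63], [-3.12, 3.12]. Speed limits (rad/s): [2.57, 2.57, 3.01, 3.14, 3.14, 3.14].

INTERFACE

Orientations are given as a unit quaternion [w, x, y, z].
In Python, from bench import * gives the robot as it stands.
- The arm moves only by the shell command python3 -m jog 'ROWS'. ROWS is JSON, a list of rows, each a list of 3 entries, a list of its own where there are three numbers: the shift along the tool's x, y, z in mm, then the turn, a rotation vector about the tool's x, y, z in rad, then the opening, from 0 (shut) to 1 (fully open). A call has 1 to 20 rows; each row is the pose to reach, as a shift and turn from the pose measured when the call began, along the tool's axes at that moment; what a row does not reach only later rows make up. A row lasts 1/12 s, in which the tool goes at most 41.7 mm and 7.16 degrees, less where a joint would pass 70% of its speed; a pose out of reach is approached as far as the arm can. A call with a gripper value outside its range is refused whole. The fingers move at their own pace and stop on an object; the grip force is fixed at half the most. Time passes only in rows, so rows that repeat a pose let the fingers close. It gives the time, the measured TCP pose, the force and the opening at its end, in the units of the state.
- get_obs(): the state, without advancing time (a new reading comes with each control period).
- camera(name): name is "scene" or "top"; returns (picture, depth): 384x512x3 uint8, red, green, blue; 384x512 float32, m along the optical axis (not along the pixel's ray), 0 where there is no reading.
- get_calibration(name): a dict with "fx", "fy", "cx", "cy" (pixels), "world_from_camera" (4x4, takes a point from camera to world coordinates). Camera axes: x right, y down, z forward; pixel columns grow to the right and rows downward; lengths in m; the calibration is good to about 2 mm. A picture is of the moment at which its call begins. get_calibration takes no time and is no camera call.
- hand_in(): hands the job in, once; it reports no verdict.
The state is a dict: "time_s": time; "q": joint angles; "dq": joint speeds; "joint_efforts": joint torques, N m; "eef_pos": TCP position; "eef_rot": TCP orientation; "wrist_force": force on the tool from outside, world axes, zero at the start; "torque": the same for the moment, N m; "opening": opening from 0.0 (shut) to 1.0 (fully open).
Only numpy, scipy, OpenCV 4.12 (cv2) and the standard library are available. Lean on these libraries where they do the work, as an engineer would, in place of code of your own. Each camera call takes 0.05 s, during which the arm holds its last target.

## Working session

There is one attempt and no reset: what is moved stays moved. The work goes in short steps, Python scripts to look and compute and a shell command to move; the robot and the scene stay as the last step left them, time stands still between calls to the robot, and variables do not carry over. Pictures are saved under pics/ and viewed, and the job is handed in when it is done.

```bash
ls; mkdir -p pics; python3 - <<'E'
from bench import *
import cv2,numpy as np
o=get_obs();print({k:(np.round(v,4).tolist()) for k,v in o.items()})
for n in("scene","top"):
    p,d=camera(n);cv2.imwrite(f"pics/{n}0.png",p[:,:,::-1]);np.save(f"pics/{n}0.npy",d)
    c=get_calibration(n);print(n,c)
E
```

```text
pics
{'time_s': 0.0, 'q': [1.0247, 0.1815, 1.608, 0.0, 1.3538, -0.2064], 'dq': [-0.0002, -0.0016, -0.0014, -0.0011, 0.0009, -0.0003], 'joint_efforts': [0.001, -44.4886, -35.1332, -0.0001, 0.009, 0.0], 'eef_pos': [0.1913, 0.5417, 0.2444], 'eef_rot': [-0.0003, 0.1691, 0.9856, -0.0008], 'wrist_force': [-0.0929, 0.1023, 0.7186], 'torque': [0.0243, 0.0161, -0.038], 'opening': 0.9987}
scene {'fx': 434.0133189020019, 'fy': 434.0133189020019, 'cx': 250.08337657705, 'cy': 197.45124303996528, 'world_from_camera': array([[-0.8709754 ,  0.32943985, -0.36451506,  0.94600882],
       [ 0.49104798,  0.55868492, -0.66838839,  0.89956236],
       [-0.0165447 , -0.76114424, -0.64837159,  0.86030919],
       [ 0.        ,  0.        ,  0.        ,  1.        ]])}
top {'fx': 428.32895022645005, 'fy': 428.32895022645005, 'cx': 259.75585671054665, 'cy': 190.86875986612935, 'world_from_camera': array([[ 0.01077765, -0.995767  ,  0.0912794 ,  0.4154452 ],
       [-0.99991645, -0.01008084,  0.00809151,  0.06235556],
       [-0.00713708, -0.09135898, -0.99579245,  1.21508734],
       [ 0.        ,  0.        ,  0.        ,  1.        ]])}
```

View pics/scene0.png

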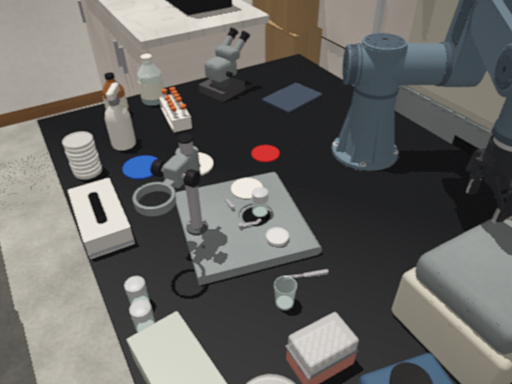

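View pics/top0.png

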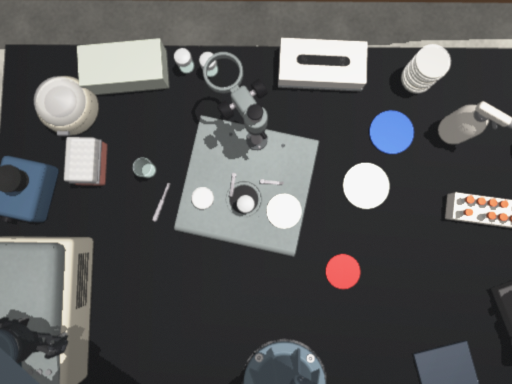

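```bash
python3 - <<'E'
import cv2
p=cv2.imread("pics/top0.png")[100:262,120:400];cv2.imwrite("pics/z1.png",cv2.resize(p,None,fx=2.85,fy=2.85,interpolation=cv2.INTER_CUBIC))
p=cv2.imread("pics/scene0.png")[160:290,165:335];cv2.imwrite("pics/z2.png",cv2.resize(p,None,fx=4.5,fy=4.5,interpolation=cv2.INTER_CUBIC))
E
```

```text
(no output)
```

View pics/z1.png

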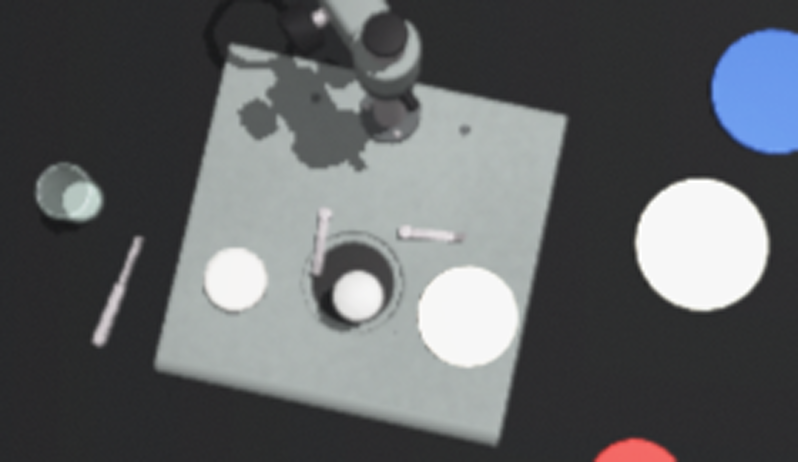

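View pics/z2.png

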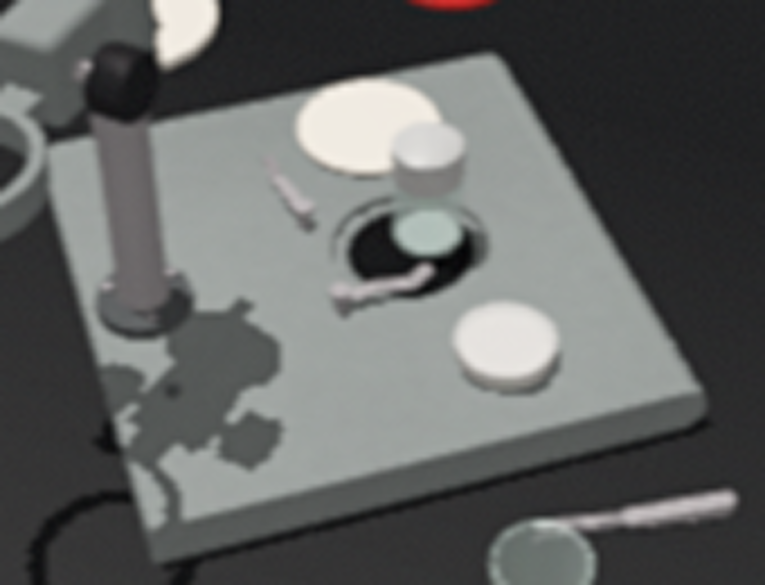

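```bash
cat > h.py <<'E'
from bench import *
import cv2,numpy as np
def W(n,d):
    c=get_calibration(n);v,u=np.indices(d.shape)
    P=np.stack([(u-c['cx'])/c['fx']*d,(v-c['cy'])/c['fy']*d,d],-1)
    T=c['world_from_camera'];return P@T[:3,:3].T+T[:3,3]
def ray(n,u,v,z):
    c=get_calibration(n);T=c['world_from_camera'];r=T[:3,:3]@np.array([(u-c['cx'])/c['fx'],(v-c['cy'])/c['fy'],1.])
    return T[:3,3]+r*(z-T[2,3])/r[2]
E
python3 - <<'E'
from h import *
d=np.load("pics/top0.npy");P=W("top",d);p=cv2.imread("pics/top0.png")
z=P[...,2]
print("bench",np.median(z[250:260,150:250]),"base",np.median(z[150:180,200:220]),np.std(z[225:240,215:225]))
hsv=cv2.cvtColor(p,cv2.COLOR_BGR2HSV).astype(int)
# base top mask from colour
g=p.max(2); m=((g>90)).astype(np.uint8); m[:110]=0
m[:, :170]=0;m[:,322:]=0;m[262:]=0
n,l,s,c=cv2.connectedComponentsWithStats(m)
i=1+np.argmax(s[1:,4]);mm=(l==i).astype(np.uint8)
cn=max(cv2.findContours(mm,0,1)[0],key=cv2.contourArea);h=cv2.convexHull(cn)
r=cv2.minAreaRect(h);print(s[i],r,cv2.approxPolyDP(h,5,True)[:,0].tolist())
for t in [(n_,) for n_ in ()]:pass
# white things
w=((g>215)&(p.min(2)>190)).astype(np.uint8)
for c in cv2.findContours(w,0,1)[0]:
    a=cv2.contourArea(c)
    if a>100 and len(c)>5:
        e=cv2.fitEllipse(c);print("white",np.round(e[0],2),np.round(e[1],2),a)
E
```

```text
bench 0.001286408425882457 base 0.03144115603528719 0.09662038212578666
[  174   115   145   141 13867] ((246.24441528320312, 185.01515197753906), (124.18215942382812, 118.45320892333984), 12.13132095336914) [[201, 115], [318, 140], [293, 255], [174, 228]]
white [ 78.67 232.52] [55.43 61.18] 520.5
white [245.47 203.2 ] [14.33 14.99] 167.0
white [480.41 205.91] [30.23 55.67] 460.5
white [283.74 210.62] [34.07 34.45] 920.5
white [202.24 197.37] [20.59 20.82] 334.0
white [365.78 185.29] [44.21 45.12] 1565.5
white [ 79.69 159.07] [28.87 48.15] 1000.5
white [495.17 112.29] [ 7.11 44.55] 214.0
white [57.95 94.54] [31.4  39.04] 573.0
white [181.99  55.66] [13.14 13.93] 142.0
white [432.67  60.31] [31.7  33.76] 837.0
white [119.45  61.87] [ 42.88 102.24] 3067.5
white [322.79  60.21] [ 46.38 106.83] 3475.5
```

```bash
cat > base.py <<'E'
from h import *
d=np.load("pics/top0.npy");p=cv2.imread("pics/top0.png");g=p.max(2).astype(float)
g=cv2.GaussianBlur(g,(0,0),0.7)
C=np.array([[201,116],[317.5,140],[293,252],[175,226]],float)
from scipy.ndimage import map_coordinates
L=[]
for i,nm in enumerate(["rear","right","front","left"]):
    a,b=C[i],C[(i+1)%4];t=(b-a)/np.linalg.norm(b-a);n=np.array([t[1],-t[0]]) # outward?
    if np.dot(n,a-C.mean(0))<0:n=-n
    pts=[]
    for s in np.linspace(.08,.92,40):
        q=a+(b-a)*s;k=np.arange(-5,8,.1);X=q+k[:,None]*n
        v=map_coordinates(g,[X[:,1],X[:,0]],order=1)
        if v[:10].mean()<120: continue
        j=np.argmax(v<100 if nm!="front" else v<130);
        if j>0: pts.append(X[j])
    pts=np.array(pts,np.float32)
    if nm=="front":
        q=a+(b-a)*.5;print("frontprof",np.round(map_coordinates(g,[[ (q+k*n)[1] for k in range(-4,9)],[(q+k*n)[0] for k in range(-4,9)]],order=1)))
    f=cv2.fitLine(pts,cv2.DIST_HUBER,0,.01,.01).ravel();L.append((f[2:],f[:2]))
    print(nm,len(pts))
def X(l,m):
    s=np.linalg.solve(np.array([l[1],-m[1]]).T,m[0]-l[0]);return l[0]+s[0]*l[1]
K=[X(L[i-1],L[i]) for i in range(4)]
Wc=np.array([ray("top",*k,.03) for k in K])[:,:2]
print(np.round(K,1).tolist(),np.round(Wc,4).tolist())
ideal=np.array([[.205,.17],[.205,-.17],[-.125,-.17],[-.125,.17]])
print("edges",[np.linalg.norm(Wc[i]-Wc[(i+1)%4]) for i in range(4)])
c0=ideal.mean(0);c1=Wc.mean(0);H=(ideal-c0).T@(Wc-c1);th=np.arctan2(H[0,1]-H[1,0],H[0,0]+H[1,1])
R=np.array([[np.cos(th),-np.sin(th)],[np.sin(th),np.cos(th)]]);rec=c1-R@c0
print("yaw",th,"rec",rec,"res",((ideal-c0)@R.T+c1-Wc).round(4).tolist())
def inv(q): return R.T@(np.array(q)[:2]-rec)
for n,u,v,z in [("jarcap",245.47,203.2,.102),("plate",283.74,210.62,.036),("dish",202.24,197.37,.045),("recess ring",243.9,199,.03)]:
    w=ray("top",u,v,z);print(n,w.round(4),inv(w).round(4))
E
python3 base.py
```

```text
rear 19
right 40
frontprof [179. 179. 178. 174. 166. 154. 136. 108.  75.  52.  46.  45.  45.]
front 40
left 40
[[200.1999969482422, 114.4000015258789], [319.1000061035156, 139.89999389648438], [294.70001220703125, 254.89999389648438], [173.1999969482422, 227.8000030517578]] [[0.7394, 0.2428], [0.6693, -0.093], [0.3489, -0.0257], [0.4192, 0.3098]]
edges [np.float64(0.34311924416931094), np.float64(0.32730292710589876), np.float64(0.3427861207121625), np.float64(0.32711354473642057)]
yaw -0.20636715304864192 rec [0.50506426 0.11665632] res [[0.0011, -0.0018], [0.0016, 0.0013], [-0.0011, 0.0016], [-0.0017, -0.0011]]
jarcap [0.4849 0.1082 0.102 ] [-0.018  -0.0124]
plate [0.4696 0.0054 0.036 ] [-0.0119 -0.1162]
dish [0.5032 0.2294 0.045 ] [-0.0249  0.11  ]
recess ring [0.501  0.1157 0.03  ] [-0.0038 -0.0017]
```

```bash
python3 - <<'E'
from h import *
from tgt import *
P=W("scene",np.load("pics/scene0.npy"))
# cap top from scene & top depth
p=cv2.imread("pics/scene0.png")
zz=P[...,2]; sub=np.zeros(zz.shape,bool);sub[180:205,248:272]=True
for nm,PP in(("scene",P),("top",W("top",np.load("pics/top0.npy")))):
    r=np.array([w2c(q) for q in PP.reshape(-1,3)]).reshape(PP.shape[0],-1,2)
    m=(abs(r[...,0])<60)&(abs(r[...,1])<60)&(PP[...,2]>.092)&(PP[...,2]<.112)
    print(nm,m.sum(),np.median(r[m],0),np.median(PP[m][:,2]), (r[m].max(0)+r[m].min(0))/2,r[m].max(0)-r[m].min(0))
    for z0,z1 in((.05,.06),(.06,.07),(.07,.08),(.08,.09)):
        m=(abs(r[...,0])<60)&(abs(r[...,1])<60)&(PP[...,2]>z0)&(PP[...,2]<z1);print(z0,m.sum(),end=' ')
    print()
for n,u,v,z in[("scene",165+429/4.5,160+142/4.5,.102),("scene",165+369/4.5,160+126/4.5,.036),("scene",165+415/4.5,160+247/4.5,.03)]:
    print(w2c(ray(n,u,v,z)))
s=w2c(ray("top",120+324/2.85,100+214/2.85,.04));t=w2c(ray("top",120+317/2.85,100+271/2.85,.038));print("clipL",s,t)
s2=w2c(ray("top",120+405/2.85,100+232/2.85,.04));t2=w2c(ray("top",120+461/2.85,100+238/2.85,.038));print("clipR",s2,t2)
E
```

```text
scene 167 [-17.57477878  -6.65503667] 0.10146677953896599 [-18.49689008 -10.69140431] [43.6421453 46.8236136]
0.05 38 0.06 42 0.07 40 0.08 42 
top 234 [-18.35043327 -10.91271739] 0.102328173042879 [-17.87885199 -10.83856742] [43.44086826 43.8854074 ]
0.05 1 0.06 0 0.07 1 0.08 1 
[-20.02420753 -10.56652218]
[ -12.76133634 -114.78983592]
[-6.4994833   1.86080682]
clipL [54.19557046 39.76634229] [-1.25445144 34.29763759]
clipR [ 53.90207307 -40.77891268] [ 60.0612733  -95.00994251]
```

```bash
python3 -m jog '[[[-42,-31,0],[0,0,0.12],1],[[-84,-62,0],[0,0,0.24],1],[[-126,-93,5],[0,0,0.36],1],[[-160,-118,10],[0,0,0.48],1],[[-193,-143,15],[0,0,0.6],1],[[-227,-168,20],[0,0,0.72],1],[[-261,-193,25],[0,0,0.84],1],[[-295,-218,32],[0,0,0.96],1],[[-329,-242,40],[0,0,1.08],1],[[-363,-267,50],[0,0,1.2],1],[[-397,-292,58],[0,0,1.32],1],[[-421,-310,65],[0,0,1.437],1],[[-421,-310,65],[0,0,1.437],1],[[-421,-310,65],[0,0,1.437],1]]'; python3 tgt.py -18 -11 62
```

```text
time_s: 1.27
eef_pos: [0.4867, 0.1047, 0.1785]
eef_rot: [0.001, 0.778, 0.629, -0.002]
wrist_force: [-0.4, -0.3, 0.3]
opening: 0.999
t 1.2667 cur [-15.5 -15.5] 0.1785 open 0.9985883999185549 F [-0.4 -0.3  0.3]
shift [4.8, -2.4, 116.5] turn [-0.001, 0.003, -0.005]
```

```bash
python3 -m jog '[[[4.8,-2.4,20],[0,0,0],1],[[4.8,-2.4,50],[0,0,0],1],[[4.8,-2.4,85],[0,0,0],1],[[4.8,-2.4,110],[0,0,0],1],[[4.8,-2.4,116.5],[0,0,0],1],[[4.8,-2.4,116.5],[0,0,0],1],[[4.8,-2.4,116.5],[0,0,0],1]]'; python3 tgt.py -18 -11 62; python3 - <<'E'
from h import *
for n in("scene","top"):
    p,d=camera(n);cv2.imwrite(f"pics/{n}1.png",p[:,:,::-1])
p=cv2.imread("pics/scene1.png")[130:300,165:365];cv2.imwrite("pics/z3.png",cv2.resize(p,None,fx=3.5,fy=3.5))
E
```

```text
time_s: 1.85
eef_pos: [0.4855, 0.1099, 0.0627]
eef_rot: [0.001, 0.778, 0.629, -0.001]
wrist_force: [0.9, -0.2, 0.8]
opening: 1.006
t 1.85 cur [-17.8 -10.6] 0.0627 open 1.0063096110687884 F [ 0.9 -0.2  0.8]
shift [-0.4, -0.2, 0.7] turn [-0.001, 0.003, -0.004]
```

View pics/z3.png

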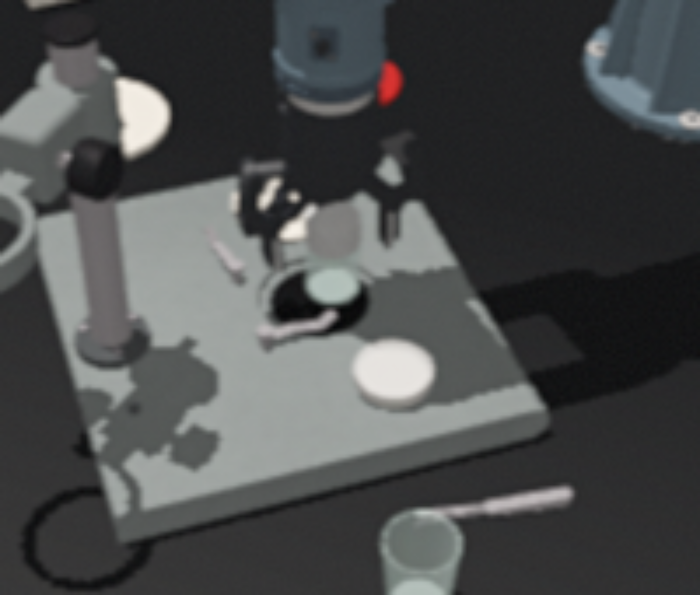

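```bash
python3 -m jog '[[[0,0,0],[0,0,0],0.8],[[0,0,0],[0,0,0],0.65],[[0,0,0],[0,0,0],0.5],[[0,0,0],[0,0,0],0.4],[[0,0,0],[0,0,0],0.3],[[0,0,0],[0,0,0],0.3],[[0,0,0],[0,0,0],0.3],[[0,0,0],[0,0,0],0.3]]'; python3 tgt.py 50 -235 150
```

```text
time_s: 2.62
eef_pos: [0.4873, 0.1099, 0.065]
eef_rot: [0.002, 0.778, 0.629, 0.0]
wrist_force: [-1.7, 0.4, 7.5]
opening: 0.516
t 2.6167 cur [-16.  -10.3] 0.065 open 0.5155752341330956 F [-1.7  0.4  7.5]
shift [-224.6, 67.3, -84.3] turn [0.003, 0.002, -0.004]
```

```bash
python3 -m jog '[[[0,0,-4],[0,0,0],0.3],[[0,0,-12],[0,0,0],0.3],[[0,0,-25],[0,0,0],0.3],[[0,0,-45],[0,0,0],0.3],[[0,0,-65],[0,0,0],0.3],[[-10,3,-80],[0,0,0],0.3],[[-30,9,-85],[0,0,0],0.3],[[-55,16,-85],[0,0,0],0.3],[[-85,25,-85],[0,0,0],0.3],[[-115,34,-85],[0,0,0],0.3],[[-145,43,-85],[0,0,0],0.3],[[-175,52,-85],[0,0,0],0.3],[[-200,60,-85],[0,0,0],0.3],[[-215,65,-85],[0,0,0],0.3],[[-224,67,-85],[0,0,0],0.3],[[-224,67,-85],[0,0,0],0.3],[[-224,67,-85],[0,0,0],0.3]]'; python3 tgt.py 50 -235 48;python3 - <<'E'
from h import *
for n in("scene","top"):
    p,d=camera(n);cv2.imwrite(f"pics/{n}2.png",p[:,:,::-1]);np.save(f"pics/{n}2.npy",d)
a=cv2.resize(cv2.imread("pics/scene2.png")[100:290,165:345],None,fx=2.2,fy=2.2)
b=cv2.resize(cv2.imread("pics/top2.png")[100:290,170:350],None,fx=2.2,fy=2.2)
cv2.imwrite("pics/z4.png",np.hstack([a,b]))
E
```

```text
time_s: 4.03
eef_pos: [0.5054, -0.1226, 0.1507]
eef_rot: [0.002, 0.778, 0.629, 0.0]
wrist_force: [0.6, 0.5, -2.2]
opening: 0.515
t 4.0333 cur [  49.3 -234.1] 0.1507 open 0.5150771752783244 F [ 0.6  0.5 -2.2]
shift [-0.7, 0.4, 102.7] turn [0.003, 0.002, -0.005]
```

View pics/z4.png

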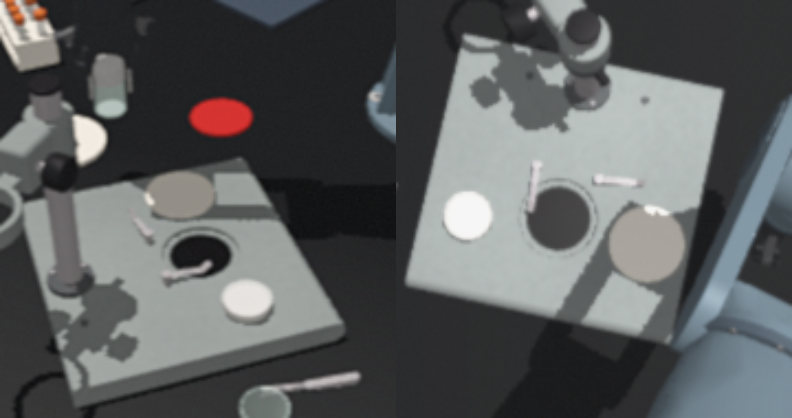

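```bash
python3 - <<'E'
from h import *
from tgt import *
print("decoy",w2c(ray("top",365.78,185.29,.006)), "red",w2c(ray("top",343,271,.006)))
p=cv2.imread("pics/top2.png");g=cv2.GaussianBlur(p.max(2).astype(float),(0,0),.6)
from scipy.ndimage import map_coordinates
c0=np.array([170+558/4.4*1 ,100]) # placeholder
c=np.array([170+(558-396)/2.2,100+218/2.2]);print(c)
for prof in (0,90,180,270):
    a=np.deg2rad(prof);k=np.arange(8,24);print(prof,np.round(map_coordinates(g,[c[1]+k*np.sin(a),c[0]+k*np.cos(a)],order=1)).astype(int))
dark=((g<100)).astype(np.uint8);n,l,s,cc=cv2.connectedComponentsWithStats(dark);i=l[int(c[1]),int(c[0])];
m=(l==i).astype(np.uint8);cn=max(cv2.findContours(m,0,1)[0],key=cv2.contourArea);e=cv2.fitEllipse(cv2.convexHull(cn));print(s[i],e, w2c(ray("top",*e[0],.024)))
E
```

```text
decoy [ 109.9033381  -329.14054628] red [-139.0423528  -313.71047616]
[243.63636364 199.09090909]
0 [ 71  71  72  72  73  85 121 158 174 168 170 178 183 184 183 176]
90 [ 68  68  68  69  70  81 114 158 179 181 183 185 186 187 186 184]
180 [ 67  66  66  66  66  71  96 143 178 184 180 180 187 189 190 191]
270 [ 68  68  68  68  68  73  95 136 167 163 156 173 186 188 188 189]
[230 185  28  28 590] ((243.35537719726562, 198.8924102783203), (27.295902252197266, 27.610965728759766), 21.253684997558594) [-3.46880714  0.15590416]
```

```bash
python3 -c "
import cv2
p=cv2.imread('pics/top2.png')[175:225,215:275];cv2.imwrite('pics/z5.png',cv2.resize(p,None,fx=10,fy=10,interpolation=cv2.INTER_CUBIC))"
```

```text
(no output)
```

View pics/z5.png

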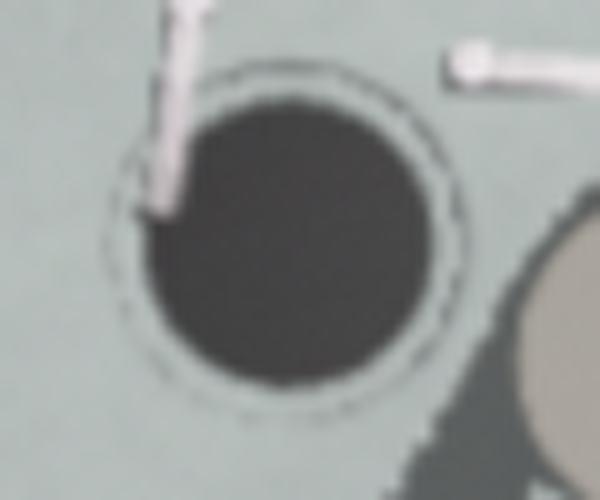

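```bash
sed -i 's/^REC=.*/REC=np.array([0.50506-.0033*np.cos(.20637),0.11666+.0033*np.sin(.20637)])/' tgt.py
python3 -m jog '[[[0,0,20],[0,0,0],0.3],[[0,0,45],[0,0,0],0.3],[[0,0,70],[0,0,0],0.3],[[0,0,88],[0,0,0],0.3],[[0,0,98],[0,0,0],0.3],[[0,0,103],[0,0,0],0.3],[[0,0,105],[0,0,0],0.3],[[0,0,106],[0,0,0],0.3],[[0,0,106],[0,0,0],0.3]]'; python3 tgt.py 50 -235 42
```

```text
time_s: 4.88
eef_pos: [0.5065, -0.1221, 0.0456]
eef_rot: [0.002, 0.777, 0.629, 0.001]
wrist_force: [0.5, 0.3, -2.3]
opening: 0.511Traceback (most recent call last):
  File "tgt.py", line 13, in <module>
    rx,ry,z=map(float,sys.argv[1:4]);a=np.deg2rad(float(sys.argv[4]) if len(sys.argv)>4 else 0)+YAW
                                                                                                ^^^
NameError: name 'YAW' is not defined
```

```bash
sed -i '/^REC=/a YAW=-0.20637' tgt.py
python3 -m jog '[[[0,0,1],[0,0,0],0.3],[[0,0,2],[0,0,0],0.3],[[0,0,3],[0,0,0],0.3],[[0,0,3],[0,0,0],0.3]]'
```

```text
time_s: 5.22
eef_pos: [0.5066, -0.1222, 0.0427]
eef_rot: [0.003, 0.777, 0.629, 0.001]
wrist_force: [-0.3, -0.5, -1.6]
opening: 0.511
```

```bash

python3 -m jog '[[[0,0,0.7],[0,0,0],0.3],[[0,0,1.4],[0,0,0],0.3],[[0,0,1.4],[0,0,0],0.3]]'
```

```text
time_s: 5.47
eef_pos: [0.5065, -0.1222, 0.0412]
eef_rot: [0.002, 0.777, 0.629, 0.001]
wrist_force: [0.4, -1.0, -1.9]
opening: 0.514
```

```bash

python3 -m jog '[[[0,0,0.7],[0,0,0],0.3],[[0,0,1.2],[0,0,0],0.3],[[0,0,1.2],[0,0,0],0.3]]'
```

```text
time_s: 5.72
eef_pos: [0.5066, -0.1222, 0.041]
eef_rot: [0.002, 0.777, 0.629, 0.001]
wrist_force: [-4.0, 2.3, 9.8]
opening: 0.511
```

```bash

python3 -m jog '[[[0,0,-0.3],[0,0,0],0.52],[[0,0,-0.3],[0,0,0],0.58],[[0,0,-0.3],[0,0,0],0.7],[[0,0,-0.3],[0,0,0],0.85],[[0,0,-0.3],[0,0,0],0.85],[[0,0,-15],[0,0,0],0.85],[[0,0,-40],[0,0,0],0.85],[[0,0,-75],[0,0,0],0.85],[[0,0,-110],[0,0,0],0.85],[[0,0,-110],[0,0,0],0.85]]'; python3 tgt.py 10 0 120;python3 - <<'E'
from h import *
for n in("scene",):
    p,d=camera(n);cv2.imwrite(f"pics/{n}3.png",p[:,:,::-1]);np.save(f"pics/{n}3.npy",d)
a=cv2.resize(cv2.imread("pics/scene3.png")[100:290,165:345],None,fx=3,fy=3)
cv2.imwrite("pics/z6.png",a)
E
```

```text
time_s: 6.55
eef_pos: [0.5103, -0.1238, 0.1581]
eef_rot: [0.008, 0.777, 0.629, 0.003]
wrist_force: [1.8, -0.8, 0.9]
opening: 0.852
t 6.55 cur [  57.7 -234.3] 0.1581 open 0.8518442083991278 F [ 1.8 -0.8  0.9]
shift [234.3, -48.9, 36.2] turn [0.016, 0.005, -0.003]
```

View pics/z6.png

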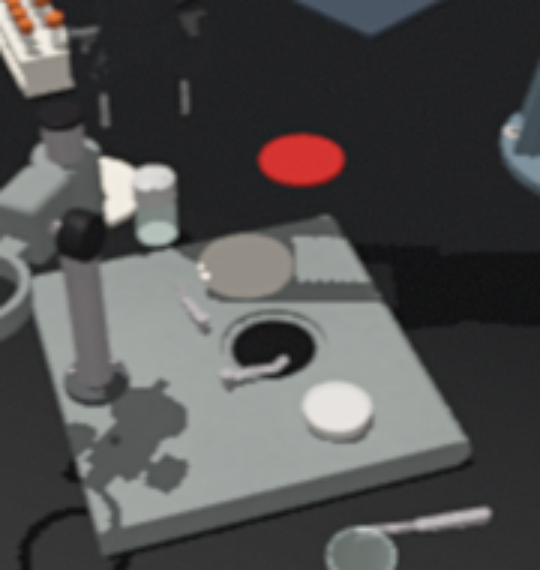

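```bash
python3 -m jog '[[[20,-5,-10],[0,0,0],0.5],[[55,-12,-10],[0,0,0],0.2],[[92,-20,-5],[0.005,0,0],0],[[130,-28,5],[0.01,0.005,0],0],[[167,-38,20],[0.016,0.005,0],0],[[200,-46,35],[0.016,0.005,0],0],[[230,-53,46],[0.016,0.005,-0.003],0],[[242,-56,46],[0.016,0.005,-0.003],0],[[242,-56,46],[0.016,0.005,-0.003],0],[[242,-56,46],[0.016,0.005,-0.003],0]]'; python3 tgt.py 3 8 47
```

```text
time_s: 7.43
eef_pos: [0.5048, 0.1249, 0.107]
eef_rot: [-0.002, 0.776, 0.631, -0.001]
wrist_force: [0.6, -0.3, 0.9]
opening: -0.005
t 7.4333 cur [1.3 8. ] 0.107 open -0.004564722517849662 F [ 0.6 -0.3  0.9]
shift [0.0, 1.9, 60.0] turn [-0.004, -0.0, 0.002]
```

```bash
python3 -m jog '[[[0,2,20],[0,0,0],0],[[0,2,40],[0,0,0],0],[[0,2,54],[0,0,0],0],[[0,2,60],[0,0,0],0],[[0,2,60],[0,0,0],0],[[0,2,60],[0,0,0],0]]'; python3 tgt.py 10 58 47;python3 - <<'E'
from h import *
for n in("scene","top"):
    p,d=camera(n);cv2.imwrite(f"pics/{n}4.png",p[:,:,::-1])
a=cv2.resize(cv2.imread("pics/scene4.png")[150:290,165:335],None,fx=4,fy=4)
cv2.imwrite("pics/z7.png",a)
E
```

```text
time_s: 7.93
eef_pos: [0.507, 0.1235, 0.0475]
eef_rot: [-0.001, 0.776, 0.631, -0.001]
wrist_force: [0.4, 0.5, 0.5]
opening: -0.003
t 7.9333 cur [3.8 7.1] 0.0475 open -0.0028332768525177175 F [0.4 0.5 0.5]
shift [50.9, 6.2, 0.5] turn [-0.004, 0.0, 0.0]
```

View pics/z7.png

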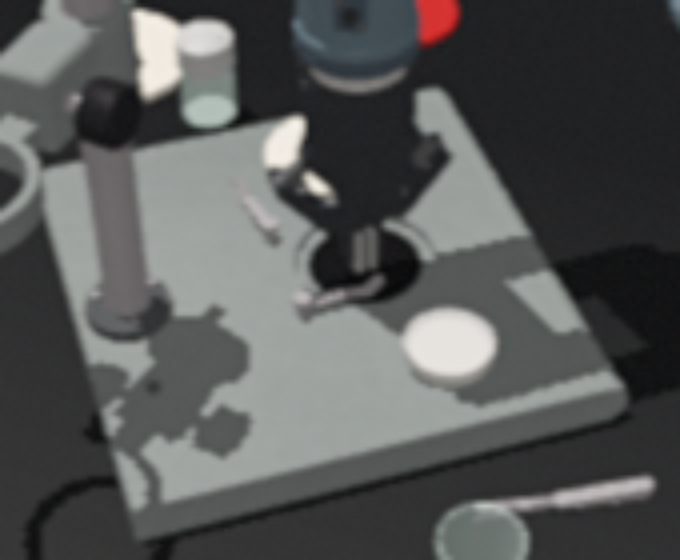

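```bash
python3 -m jog '[[[4,0,0],[0,0,0],0],[[8,0,0],[0,0,0],0],[[12,0,0],[0,0,0],0],[[16,1,0],[0,0,0],0],[[20,2,0],[0,0,0],0],[[24,3,0],[0,0,0],0],[[28,4,0],[0,0,0],0],[[32,6,0],[0,0,0],0],[[36,7,0],[0,0,0],0],[[40,9,0],[0,0,0],0],[[44,10,0],[0,0,0],0],[[48,12,0],[0,0,0],0],[[51,13,0],[0,0,0],0],[[51,13,0],[0,0,0],0]]'; python3 tgt.py 10 58 47;python3 - <<'E'
from h import *
for n in("scene","top"):
    p,d=camera(n);cv2.imwrite(f"pics/{n}5.png",p[:,:,::-1])
a=cv2.resize(cv2.imread("pics/scene5.png")[150:290,165:335],None,fx=4,fy=4)
cv2.imwrite("pics/z8.png",a)
E
```

```text
time_s: 9.2
eef_pos: [0.5314, 0.1718, 0.0484]
eef_rot: [-0.001, 0.776, 0.631, -0.0]
wrist_force: [0.7, 0.1, 0.2]
opening: -0.002
t 9.2 cur [17.8 59.3] 0.0484 open -0.0015537678841359241 F [0.7 0.1 0.2]
shift [-1.3, -7.8, 1.4] turn [-0.001, -0.001, 0.001]
```

View pics/z8.png

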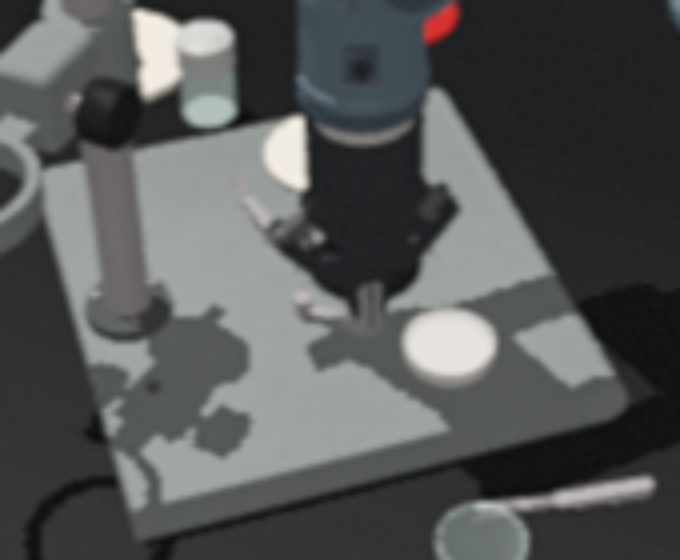

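```bash
python3 -m jog '[[[-8,-4,0],[0,0,0],0],[[-12,-6,-15],[0,0,0],0],[[-15,-6,-45],[0,0,0],0],[[-30,-8,-75],[0,0,0],0.2],[[-65,-15,-80],[0,0,0],0.5],[[-105,-25,-80],[0,0,0],0.5],[[-145,-35,-80],[0,0,0],0.5],[[-185,-45,-80],[0,0,0],0.5],[[-220,-53,-80],[0,0,0],0.5],[[-248,-58,-75],[0,0,0],0.5],[[-254,-58,-70],[0,0,0],0.5],[[-254,-58,-70],[0,0,0],0.5],[[-254,-58,-70],[0,0,0],0.5]]'; python3 tgt.py -40 -195 20;python3 - <<'E'
from h import *
from tgt import *
for n in("scene","top"):
    p,d=camera(n);cv2.imwrite(f"pics/{n}6.png",p[:,:,::-1])
a=cv2.resize(cv2.imread("pics/scene6.png")[100:290,165:345],None,fx=2.2,fy=2.2)
b=cv2.resize(cv2.imread("pics/top6.png")[100:290,170:350],None,fx=2.2,fy=2.2)
cv2.imwrite("pics/z9.png",np.hstack([a,b]))
E
```

```text
time_s: 10.38
eef_pos: [0.4221, -0.0655, 0.118]
eef_rot: [-0.001, 0.776, 0.63, -0.0]
wrist_force: [-0.1, -0.0, -0.1]
opening: 0.503
t 10.3833 cur [ -40.6 -195.3] 0.118 open 0.5032844888268152 F [-0.1 -0.  -0.1]
shift [0.1, 0.8, 98.0] turn [-0.002, -0.001, -0.001]
```

View pics/z9.png

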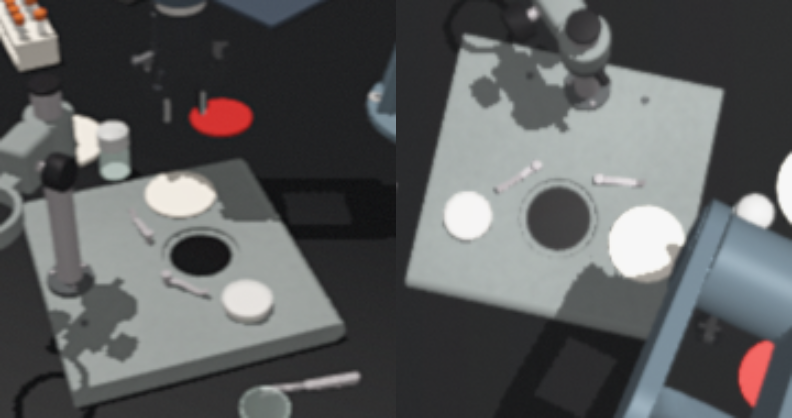

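```bash
python3 -m jog '[[[0,0,25],[0,0,0],0.5],[[0,0,55],[0,0,0],0.5],[[0,0,80],[0,0,0],0.5],[[0,0,95],[0,0,0],0.5],[[0,0,101],[0,0,0],0.5],[[0,0,103],[0,0,0],0.5],[[0,0,103],[0,0,0],0.5]]'; python3 -m jog '[[[0,0,1],[0,0,0],0.5],[[0,0,2],[0,0,0],0.5],[[0,0,3],[0,0,0],0.5]]'
```

```text
time_s: 11.07
eef_pos: [0.4229, -0.064, 0.0153]
eef_rot: [-0.001, 0.775, 0.632, -0.0]
wrist_force: [-0.3, 0.4, 0.8]
opening: 0.502
time_s: 11.32
eef_pos: [0.4239, -0.0642, 0.0133]
eef_rot: [-0.0, 0.775, 0.632, 0.0]
wrist_force: [0.0, -0.1, -0.4]
opening: 0.5
```

```bash
python3 -m jog '[[[0,0,1],[0,0,0],0.5],[[0,0,2],[0,0,0],0.5],[[0,0,2],[0,0,0],0.5]]';  python3 -m jog '[[[0,0,1],[0,0,0],0.5],[[0,0,2],[0,0,0],0.5],[[0,0,2],[0,0,0],0.5]]'
```

```text
time_s: 11.57
eef_pos: [0.4245, -0.0645, 0.0121]
eef_rot: [0.0, 0.775, 0.632, 0.001]
wrist_force: [-1.8, 2.5, 8.8]
opening: 0.505
time_s: 11.82
eef_pos: [0.4246, -0.0645, 0.012]
eef_rot: [-0.0, 0.775, 0.632, 0.0]
wrist_force: [-9.7, 4.1, 30.3]
opening: 0.503
```

```bash
python3 -m jog '[[[0,0,-4],[0,0,0],0.5],[[0,0,-15],[0,0,0],0.5],[[0,0,-35],[0,0,0],0.5],[[0,0,-45],[0,0,0],0.5],[[0,0,-45],[0,0,0],0.5]]'; python3 tgt.py -13.5 -183 44.5 -4.2
```

```text
time_s: 12.23
eef_pos: [0.4265, -0.0655, 0.0592]
eef_rot: [0.002, 0.775, 0.632, 0.001]
wrist_force: [0.1, -0.4, 0.9]
opening: 0.5
t 12.2333 cur [ -36.3 -194.4] 0.0592 open 0.5003732203995404 F [ 0.1 -0.4  0.9]
shift [11.3, 22.7, 14.8] turn [0.005, 0.0, 0.077]
```

```bash
python3 -m jog '[[[0,10,0],[0,0,0.03],0.5],[[5,22.7,5],[0.005,0,0.077],0.5],[[11.3,22.7,12],[0.005,0,0.077],0.5],[[11.3,22.7,14.8],[0.005,0,0.077],0.5],[[11.3,22.7,14.8],[0.005,0,0.077],0.5],[[11.3,22.7,14.8],[0.005,0,0.077],0.5]]'; python3 tgt.py -5 -68 44.5 -4.2;python3 - <<'E'
from h import *
from tgt import *
for n in("scene","top"):
    p,d=camera(n);cv2.imwrite(f"pics/{n}7.png",p[:,:,::-1])
a=cv2.resize(cv2.imread("pics/scene7.png")[130:270,180:320],None,fx=4,fy=4)
cv2.imwrite("pics/z10.png",a)
E
```

```text
time_s: 12.73
eef_pos: [0.4496, -0.0583, 0.0435]
eef_rot: [-0.001, 0.798, 0.602, -0.001]
wrist_force: [0.4, 0.6, 0.5]
opening: 0.497
t 12.7333 cur [ -15.1 -182.6] 0.0435 open 0.49694918486792916 F [0.4 0.6 0.5]
shift [115.1, 1.8, -1.0] turn [-0.003, 0.0, 0.001]
```

View pics/z10.png

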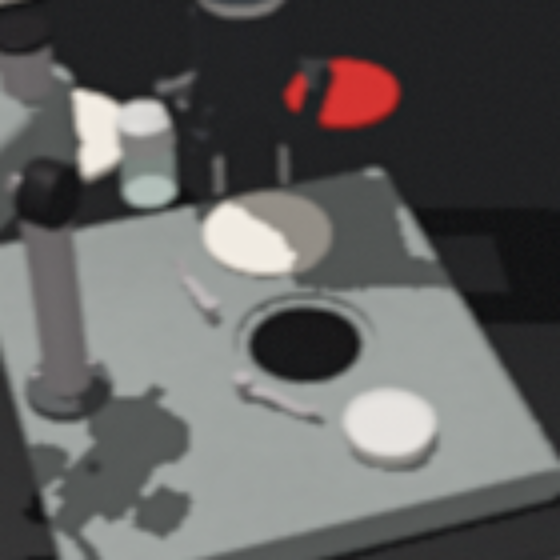

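```bash
python3 -m jog '[[[4,0,-1],[0,0,0],0.5],[[8,0.3,-1],[0,0,0],0.5],[[12,0.5,-1],[0,0,0],0.5],[[16,0.7,-1],[0,0,0],0.5],[[22,1,-1],[0,0,0],0.5],[[28,1.2,-1],[0,0,0],0.5],[[34,1.5,-1],[0,0,0],0.5],[[40,1.5,-1],[0,0,0],0.5],[[46,1.8,-1],[0,0,0],0.5],[[52,1.8,-1],[0,0,0],0.5],[[58,1.8,-1],[0,0,0],0.5],[[62,1.8,-1],[0,0,0],0.5],[[62,1.8,-1],[0,0,0],0.5]]'; python3 tgt.py -5 -68 44.5 -4.2;cat > look.py <<'E'
import sys
from h import *
from tgt import *
k=sys.argv[1]
for n in("scene","top"):
    p,d=camera(n);cv2.imwrite(f"pics/{n}{k}.png",p[:,:,::-1]);np.save(f"pics/{n}{k}.npy",d)
a=cv2.resize(cv2.imread(f"pics/scene{k}.png")[150:270,200:320],None,fx=3.3,fy=3.3)
b=cv2.resize(cv2.imread(f"pics/top{k}.png")[150:270,190:310],None,fx=3.3,fy=3.3)
cv2.imwrite(f"pics/v{k}.png",np.hstack([a,b]))
E
python3 look.py 8
```

```text
time_s: 13.92
eef_pos: [0.4693, 0.0011, 0.0452]
eef_rot: [-0.0, 0.798, 0.602, -0.0]
wrist_force: [0.2, 0.5, -0.9]
opening: 0.499
t 13.9167 cur [  -8.  -120.4] 0.0452 open 0.4994443337233838 F [ 0.2  0.5 -0.9]
shift [52.5, -0.8, 0.7] turn [-0.001, 0.0, 0.001]
```

View pics/v8.png

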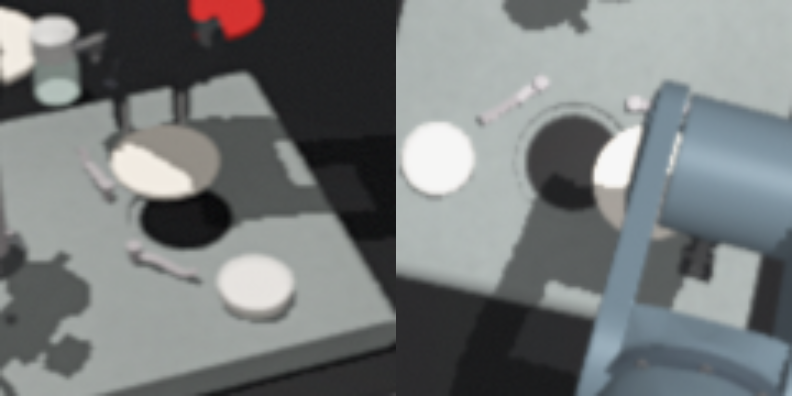

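```bash
cat > pl.py <<'E'
import sys
from h import *
from tgt import *
k=sys.argv[1];p=cv2.imread(f"pics/scene{k}.png")
w=((p[...,2].astype(int)-p[...,0]>5)&(p.max(2)>110)).astype(np.uint8)  # warm white / shaded
w[:165]=0;w[:,320:]=0;w[:,:205]=0;w[255:]=0
w=cv2.morphologyEx(w,cv2.MORPH_OPEN,np.ones((3,3),np.uint8))
cs=sorted(cv2.findContours(w,0,1)[0],key=cv2.contourArea)[-3:]
for c in cs:
    if len(c)>5:
        e=cv2.fitEllipse(cv2.convexHull(c));print(np.round(e[0],1),np.round(e[1],1),cv2.contourArea(c),"z36",w2c(ray("scene",*e[0],.036)).round(1),"z30",w2c(ray("scene",*e[0],.03)).round(1))
E
python3 pl.py 8; python3 pl.py 0
python3 -c "
import cv2
p=cv2.imread('pics/scene7.png')[195:245,225:285];cv2.imwrite('pics/z11.png',cv2.resize(p,None,fx=10,fy=10,interpolation=cv2.INTER_CUBIC))"
```

```text
[206.5 168.2] [6.5 8.5] 29.0 z36 [  83.3 -251.9] z30 [  82. -260.]
[277.  236.9] [17.5 21.4] 265.0 z36 [-23.9 106. ] z30 [-26.1 100.5]
[249.5 198.6] [22.1 33.5] 552.5 z36 [ -1.9 -65.6] z30 [ -3.9 -72.3]
[207.6 167.6] [ 7.3 10.6] 36.5 z36 [  79.2 -253.9] z30 [  77.8 -262. ]
[276.9 237.1] [17.1 21.3] 261.5 z36 [-23.4 106.6] z30 [-25.6 101.1]
[246.2 187.8] [21.8 32. ] 452.0 z36 [  -7.6 -116.6] z30 [  -9.7 -123.7]
```

View pics/z11.png

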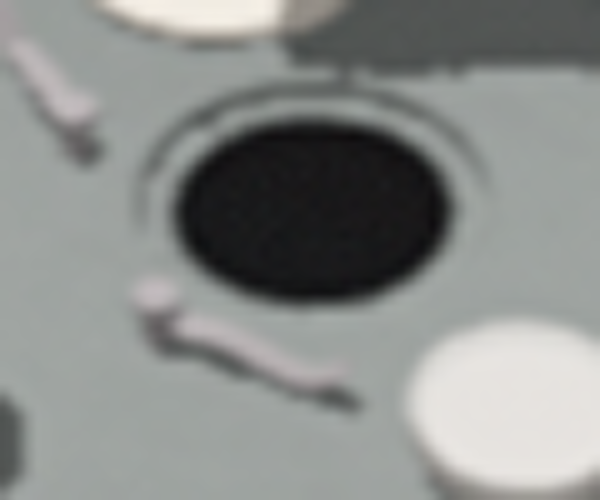

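```bash
python3 -c "
from tgt import *
print(w2c(ray('scene',255.85,215.65,.024)))"; python3 tgt.py -2 -64 44.5 0
```

```text
[-0.52729886 -2.54356173]
t 14.0167 cur [  -8.1 -121. ] 0.0451 open 0.5022571855657055 F [ 0.1 -0.1 -0.3]
shift [57.3, 2.0, 0.6] turn [-0.001, 0.0, -0.072]
```

```bash
python3 -m jog '[[[5,-0.3,0.6],[0,0,0],0.5],[[10,-0.5,0.6],[0,0,0],0.5],[[15,-0.8,0.6],[0,0,0],0.5],[[20,-1,0.6],[0,0,0],0.5],[[25,-1.3,0.6],[0,0,0],0.5],[[30,-1.5,0.6],[0,0,0],0.5],[[35,-1.8,0.6],[0,0,0],0.5],[[40,-2,0.6],[0,0,0],0.5],[[45,-2.3,0.6],[0,0,0],0.5],[[50,-2.5,0.6],[0,0,0],0.5],[[50,-2.5,0.6],[0,0,0],0.5]]'; python3 look.py 9; python3 pl.py 9;python3 tgt.py -2 -57 44.5 -4.2
```

```text
time_s: 14.93
eef_pos: [0.4806, 0.0502, 0.0445]
eef_rot: [-0.0, 0.798, 0.602, -0.0]
wrist_force: [-0.0, -0.0, -0.6]
opening: 0.498
[206.5 168.2] [6.5 8.5] 29.0 z36 [  83.3 -251.9] z30 [  82. -260.]
[276.9 236.4] [18.8 20.5] 271.0 z36 [-24.1 104.4] z30 [-26.3  98.9]
[254.7 209.9] [25.9 34.3] 663.5 z36 [ -0.9 -14.1] z30 [ -2.9 -20.4]
t 15.0333 cur [ -7.  -70.7] 0.0444 open 0.5015329193520123 F [-0.3 -0.3 -0.4]
shift [14.0, 4.0, -0.1] turn [-0.001, 0.0, 0.002]
```

View pics/v9.png

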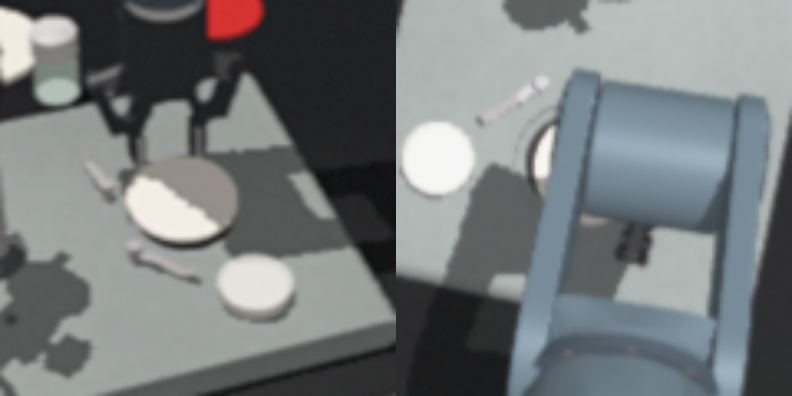

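```bash
python3 -m jog '[[[2,-0.1,0],[0,0,0],0.5],[[4,-0.2,0],[0,0,0],0.5],[[6,-0.3,0],[0,0,0],0.5],[[8,-0.4,0],[0,0,0],0.5],[[10,-0.5,0],[0,0,0],0.5],[[10,-0.5,0],[0,0,0],0.5]]'; python3 look.py 10; python3 pl.py 10;python3 tgt.py -2 -57 44.5 -4.2
```

```text
time_s: 15.53
eef_pos: [0.4828, 0.0596, 0.0445]
eef_rot: [-0.0, 0.798, 0.602, -0.0]
wrist_force: [0.2, 0.5, -0.5]
opening: 0.501
[206.6 168.1] [6.  8.4] 26.0 z36 [  83.  -252.2] z30 [  81.6 -260.3]
[277.1 236.4] [19.2 20.4] 272.0 z36 [-24.7 104.5] z30 [-26.8  99. ]
[255.7 212.4] [25.8 34.3] 665.5 z36 [-0.4 -3.1] z30 [-2.4 -9.4]
t 15.6333 cur [ -6.8 -60.6] 0.0444 open 0.5035554193863875 F [0.4 0.3 0.2]
shift [3.9, 4.5, -0.1] turn [-0.001, 0.0, 0.002]
```

View pics/v10.png

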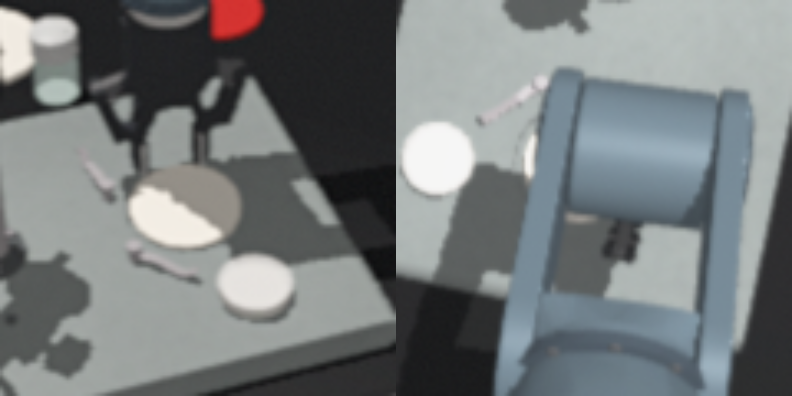

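```bash
python3 -m jog '[[[1,0,0],[0,0,0],0.5],[[2,-0.1,0],[0,0,0],0.5],[[3,-0.1,0],[0,0,0],0.5],[[4,-0.2,0],[0,0,0],0.5],[[4,-0.2,0],[0,0,0],0.5]]'; python3 look.py 11; python3 pl.py 11;python3 tgt.py -2 -57 44.5 -4.2
```

```text
time_s: 16.05
eef_pos: [0.4837, 0.0635, 0.0445]
eef_rot: [-0.0, 0.798, 0.602, -0.0]
wrist_force: [-0.2, -1.2, 1.1]
opening: 0.504
[206.5 168.2] [6.5 8.5] 29.0 z36 [  83.3 -251.9] z30 [  82. -260.]
[277.2 236.6] [18.3 21.2] 276.0 z36 [-24.8 105.1] z30 [-27.   99.6]
[256.  213.3] [25.4 34.5] 658.5 z36 [0.1 0.8] z30 [-1.9 -5.4]
t 16.15 cur [ -6.7 -56.6] 0.0445 open 0.5010604085637738 F [0.8 0.3 0.2]
shift [-0.1, 4.7, -0.0] turn [-0.001, 0.0, 0.002]
```

View pics/v11.png

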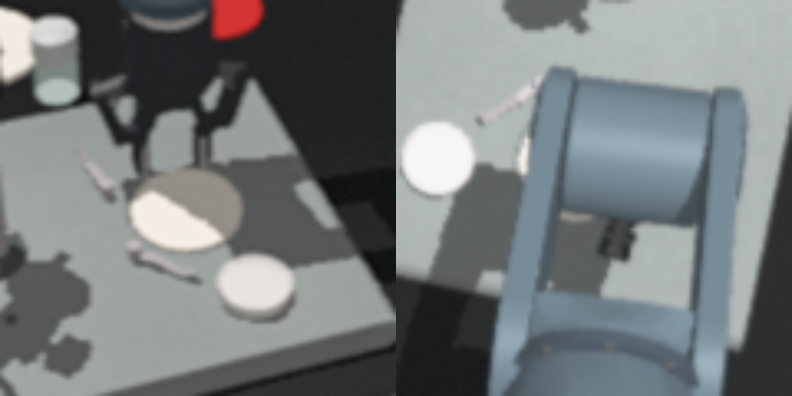

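```bash
cat > hz.py <<'E'
import sys
from h import *
from tgt import *
k=sys.argv[1]
for n in sys.argv[2:] or["scene"]:
    P=W(n,np.load(f"pics/{n}{k}.npy"));p=cv2.imread(f"pics/{n}{k}.png").astype(int)
    q=P.reshape(-1,3);r=np.array([w2c(a) for a in q]);z=q[:,2]*1000
    warm=((p[...,2]-p[...,0]>5)&(p.max(2)>100)).ravel()
    c=np.array([0,0.])
    m=(np.hypot(*(r-c).T)<42)&(z>10)&(z<60)&warm
    A=np.c_[r[m],np.ones(m.sum())];s=np.linalg.lstsq(A,z[m],rcond=None)[0];e=z[m]-A@s
    g=abs(e)<6;s=np.linalg.lstsq(A[g],z[m][g],rcond=None)[0]
    rr=np.hypot(*r.T);b=(rr>60)&(rr<90)&(r[:,0]<0)&(z>15)&(z<45)&~warm
    print(n,m.sum(),"z0 %.1f slope/50mm x %.1f y %.1f sd %.1f"%(s[2],s[0]*50,s[1]*50,e[g].std()),"base %.1f"%np.median(z[b]))
E
for k in 8 9 10 11;do python3 hz.py $k;done
```

```text
scene 93 z0 34.7 slope/50mm x -0.3 y -2.6 sd 2.0 base 30.5
scene 482 z0 33.7 slope/50mm x -0.2 y -7.0 sd 2.0 base 30.6
scene 529 z0 33.8 slope/50mm x -1.1 y -4.7 sd 1.9 base 30.6
scene 509 z0 33.2 slope/50mm x -2.3 y -2.9 sd 1.8 base 30.6
```

```bash
python3 -m jog '[[[1,0.5,0],[0,0,0],0.5],[[2,0.8,0],[0,0,0],0.5],[[2,0.8,0],[0,0,0],0.5]]'; python3 look.py 12; python3 pl.py 12;python3 hz.py 12; python3 tgt.py -2 -57 44.5 -4.2
```

```text
time_s: 16.4
eef_pos: [0.4852, 0.0652, 0.0445]
eef_rot: [-0.0, 0.798, 0.602, -0.0]
wrist_force: [0.5, 0.3, -0.9]
opening: 0.498
[206.6 168.1] [6.  8.4] 26.0 z36 [  83.  -252.2] z30 [  81.6 -260.3]
[277.1 236.4] [18.7 20.8] 273.0 z36 [-24.7 104.4] z30 [-26.9  98.9]
[255.9 214.5] [23.8 34.3] 611.0 z36 [1.8 5.5] z30 [-0.2 -0.7]
scene 469 z0 30.5 slope/50mm x -0.1 y -0.0 sd 1.6 base 30.6
t 16.5 cur [ -5.7 -54.6] 0.0445 open 0.5045718546733924 F [ 0.  -0.3 -0.3]
shift [-2.2, 3.9, -0.0] turn [-0.001, 0.0, 0.002]
```

The plate dropped: it's level with the base and has no slope. Next I'll retract and check.

```bash
python3 -m jog '[[[-3,0,0],[0,0,0],0.5],[[-8,0,-3],[0,0,0],0.5],[[-12,0,-20],[0,0,0],0.5],[[-15,0,-55],[0,0,0],0.5],[[-25,-20,-95],[0,0,0],0.5],[[-40,-55,-120],[0,0,0],0.5],[[-60,-90,-130],[0,0,0],0.5],[[-90,-115,-130],[0,0,0],0.5],[[-120,-130,-130],[0,0,0],0.5],[[-150,-140,-130],[0,0,0],0.5],[[-180,-140,-130],[0,0,0],0.5],[[-180,-140,-130],[0,0,0],0.5],[[-180,-140,-130],[0,0,0],0.5]]'; python3 look.py 13; python3 pl.py 13;python3 hz.py 13 scene top
```

```text
time_s: 17.58
eef_pos: [0.3009, -0.0712, 0.1751]
eef_rot: [0.0, 0.8, 0.6, -0.0]
wrist_force: [0.9, 0.5, 0.4]
opening: 0.5
[206.5 168.2] [6.5 8.5] 29.0 z36 [  83.3 -251.9] z30 [  82. -260.]
[277. 237.] [17.6 20.8] 253.5 z36 [-23.8 106.3] z30 [-26.  100.9]
[256.  214.2] [24.3 34.8] 631.0 z36 [1.3 4.3] z30 [-0.7 -2. ]
scene 474 z0 30.6 slope/50mm x -0.1 y 0.0 sd 1.6 base 30.7
top 0 z0 0.0 slope/50mm x 0.0 y 0.0 sd nan base 31.3
  ret = _var(a, axis=axis, dtype=dtype, out=out, ddof=ddof,
  arrmean = um.true_divide(arrmean, div, out=arrmean,
  ret = ret.dtype.type(ret / rcount)
```

```bash
python3 -c "
import cv2,numpy as np
a=cv2.resize(cv2.imread('pics/scene13.png')[130:330,165:345],None,fx=2.2,fy=2.2)
b=cv2.resize(cv2.imread('pics/top13.png')[90:290,130:310],None,fx=2.2,fy=2.2)
cv2.imwrite('pics/z13.png',np.hstack([a,b]))"
```

```text
(no output)
```

View pics/z13.png

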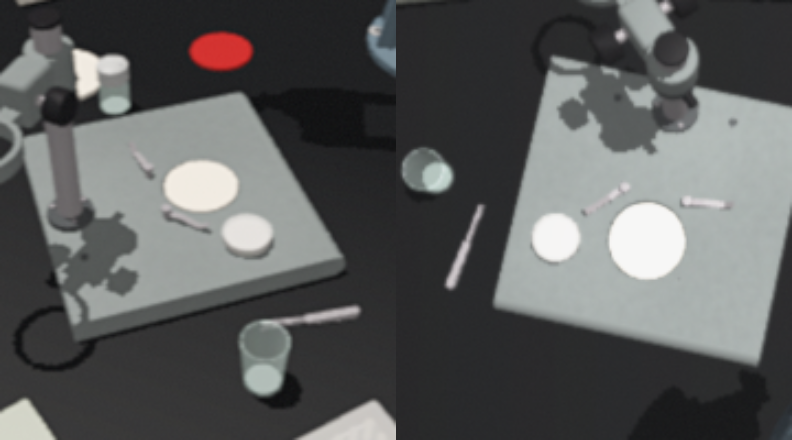

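```bash
python3 -c "
from bench import *
print(hand_in())"
```

```text
the job is handed in; nothing more can be done
None
```

The stage plate is back in the recess and lies flush, and I handed the job in at about 17.7 s of the 72 s. I did the steps in the order you asked:

1. **Jar:** I lifted the foil-capped jar out of the recess and set it upright on the free bench to the right of the base. The wrist force at contact was about 10 N.
2. **Clip:** I swung the left clip outward to an estimated 0.9 rad, so both clips are clear of the opening.
3. **Plate:** I slid the plate across the base with both fingertips until it dropped in, then backed the arm away.

**Last checks:**
- **Plate:** its surface measured 30.6 mm against 30.7 mm for the base, with no measurable slope. In both views it sits centred in the recess.
- **Jar:** it stands upright in the last scene view.
- **Petri dish:** it is within about 1 mm of where it started.
- **Beaker and tweezers:** they look unmoved in the pictures, but I did not measure them.
- **Gripper:** it was well clear of everything.

**Failed or disagreed:**
- The top-view height check of the plate gave no reading because its colour mask found no pixels. The flush result therefore rests on the scene camera's depth.
- The first fit of the base edges put the recess about 3 mm off in x. I corrected that from the ring itself.
- The two cameras still disagree by about 2.5 mm on the recess centre.
- Touching the bench to find fingertip height briefly reached about 30 N on the fingertips.

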